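# Lock the bending mandrel with its flat to the setscrew

## Task

Turn the mandrel of the strip-bending jig until its blue flat squarely faces the setscrew (in line with the yellow mark on the block). Only then tighten the setscrew with the hex key that stands in it, swinging the key clockwise, as seen looking at the screw, until it comes up against its stop. Leave the key in the screw, let go of everything, and do not disturb the other things on the table.

Things in the scene. Friction and masses are not known exactly. Their poses are not given: they have to be found in the camera images.
- jig: Strip-bending jig, bolted down (it does not move): dark steel base plate 130 x 130 x 10 mm with a green block on it, 80 (x) x 84 (y) mm, top at 62 mm above the table. Origin: on the mandrel's upright axis at table height. Its +x axis points level from the mandrel's axis to the setscrew; z up. A yellow line 6 mm wide runs from the mandrel along the block's top and down its front to the screw.
- setscrew (a point): Brass setscrew, 20 mm across, at mid-width of the block's front (+x) face: 40 mm from the mandrel's axis, 42 mm above the table. The screw's axis is the jig's x axis. Frame as the jig's.
- mandrel (a joint): Angle of the mandrel (rad) about its upright axis. 0: its flat faces the setscrew squarely; positive: turned counter-clockwise seen from above by that angle. Stiff bearing (0.12 N m friction), stays where it is left; never starts near 0.
- mandrel_grip (a point): The mandrel is a steel D-shaft, 44 mm across, rising from the block's top (62 mm) to 97 mm, with a full-length flat dyed blue. On it stands a wrench tang, 12 mm thick, 40 mm long, from 97 to 132 mm above the table, to turn it by. This point is on the axis inside the tang, 120 mm above the table. Its frame turns with the mandrel: x is the outward normal of the flat and the tang's thickness direction, y the tang's long direction, z up.
- mandrel_flat (a point): Middle of the blue flat, 15 mm from the mandrel's axis, 80 mm above the table; same axes as mandrel_grip. There is also a blue patch, 31 x 8 mm, on the D-shaft's top face beside the tang, on the flat's side.
- hexkey (a joint): Turn of the hex key and setscrew (rad), growing as it tightens: clockwise seen from outside looking at the screw (along the jig's -x). 0: the key's long arm leans 50 degrees from upright to the jig's -y side; it is upright at 0.87; at 1.83 it comes up hard against the stop, the screw is tight, and the arm leans 55 degrees to the jig's +y side. It starts between 0 and 0.4. Friction 0.15 N m; it stays where it is left.
- hexkey_grip (a point): L-shaped hex key, 8 mm rod. Its short arm runs 45 mm straight out of the setscrew along the jig's +x; its long arm swings in the upright plane 85 mm in front of the mandrel's axis and ends in an orange ball grip, 26 mm across, by which it can be pinched or pushed. This point is the ball's centre, 68 mm from the screw's axis, so it moves on a circle of that radius. Its frame is parallel to the jig's when the joint reads 0 and turns with the key about x.
- mug: Bystander: light green mug, 76 mm across, 90 mm tall, handle on its +y side, loose. Origin: centre of its underside.
- bottle: Bystander: turquoise bottle with a blue cap, 68 mm across, 200 mm tall, loose. Origin: centre of its underside.
- hoop: Bystander: bent steel hoop lying flat, 90 mm across, 3 mm wall, 22 mm tall, loose. Origin: centre of its underside.
- bobbin: Bystander: empty brown bobbin standing on its flange, 60 mm across, 50 mm tall, loose. Origin: centre of its underside.
There are look-alikes about, which are no part of the job. There is more than one size of the jig; the one meant has the size given above.

How it is judged (in metres and radians):
On the way, in this order (a step that is already met when the one before it is completed fails the run):
1. the mandrel's flat faces the setscrew within 0.17 rad, the screw still loose (value of joint mandrel between -0.17 and 0.17 rad and value of joint hexkey below 1 rad), for 0.2 s.
2. the setscrew is turned tight with the hex key (value of joint hexkey above 1.7 rad), for 0.2 s.
At the end, for the whole second after the job is handed in: The mandrel's flat faces the setscrew within 0.17 rad (10 degrees), the hex key has been turned to above 1.7 rad (its stop is at 1.83), and both are at rest (value of joint mandrel between -0.17 and 0.17 rad and value of joint hexkey above 1.7 rad and velocity of joint mandrel between -0.05 and 0.05 rad/s and velocity of joint hexkey between -0.05 and 0.05 rad/s); the robot touches nothing.
It fails at once if the setscrew is tightened (past 1.0 rad) while the flat is more than 0.25 rad away from it (value of joint hexkey above 1 rad and (value of joint mandrel above 0.25 rad or value of joint mandrel below -0.25 rad)).
It fails at once if a bystander (mug, bottle, hoop or bobbin) is moved more than 30 mm (distance of any of mug, bottle, hoop, bobbin from where it was at the start of the episode above 0.03 m).
It also fails if it takes over 61 s, if anything falls off the work surface, if the arm or the gripper's body presses on something with over 40 N, if the wrist force passes 120 N, or if a joint passes its speed limit or range.

## Robot

A 6-joint arm with a two-finger parallel gripper is mounted at the origin on the work surface. World frame = base frame: x ahead of the robot, y to its left, z up, the work surface at z = 0. Lengths are in m, angles in degrees, forces in N, time in s.
With the tool pointing down it reaches from about 0.35 to 0.875 m from the base axis. Payload 4.2 kg.
Tool frame: the origin (TCP) lies midway between the tips of the shut fingers; the grasp point (between the pads) lies 19 mm behind it; z points along the fingers, y is the line along which they close (so a half turn about z gives the same grasp; the last joint's range is limited). The gripper opens to 87 mm and grips with 3 to 60 N. Pads are 19 mm wide; open, the fingers measure 117 mm over their backs; the gripper's body (75 mm by 190 mm) begins 51 mm behind the grasp point.
Start: joints at [-54.798, 22.042, 0.453, 0, -68.411, -14.817], TCP at [0.218, -0.586, 0.223] pointing down, gripper open.
Joint ranges: [-179.83, 179.83], [-69.29, 118.12], [-61.27, 80.66], [-181.25, 117.63], [-171.15, -9.14], [-177.46, 177.46]. Speed limits (degrees/s): [159.86, 159.86, 180, 180, 180, 180].

## Interface

Orientations are given as a 3x3 rotation matrix whose columns are the frame's x, y, z axes.
In Python, from station import r, cams gives the robot as it stands.
- The arm moves only by the tool play_rows, never from a script. Its argument "commands" is text: rows parted by semicolons, each of 6 numbers parted by spaces: the shift along the world's x, y, z normalised to -1 to 1, where 1 is 30 mm, then the turn, a rotation vector about the world's x, y, z normalised to -1 to 1, where 1 is 0.15 rad. A call has 1 to 20 rows; each row shifts and turns the commanded pose from where the row before left it; what a row does not reach is not made up. A row lasts 1/10 s, in which the tool goes at most 50 mm and 8.59 degrees, less where a joint would pass 70% of its speed; a pose out of reach is approached as far as the arm can. A call with a number of a shift or a turn outside -1 to 1 is refused whole. A call with a gripper value outside its range is refused whole. "grip" is the finger opening in mm, from 0 to 87, set as the call begins (left out, the last holds). The fingers move at their own pace and stop on an object; the grip force is fixed at half the most. Time passes only in rows, so rows that do not move let the fingers close. It gives the time, the measured TCP pose, the force, the opening and the grip force at its end, in the units of the state.
- r.sense(): the state, without advancing time (a new reading comes with each control period).
- cams.capture(name): name is "scene" or "side" or "wrist"; returns (picture, depth): 400x640x3 uint8, blue, green, red; 400x640 float32, m along the optical axis (not along the pixel's ray), 0 where there is no reading.
- cams.camera_info(name): a dict with "mtx" (3x3 intrinsics, pixels), "R" (3x3) and "t" (3): a world point X has camera coordinates R X + t. Camera axes: x right, y down, z forward; pixel columns grow to the right and rows downward; lengths in m; the calibration is good to about 2 mm. The wrist camera is an equidistant fisheye: a pixel r from the principal point sees the ray r / f radians off the axis. A picture is of the moment at which its call begins: read the wrist's pose just before it. camera_info takes no time and is no camera call; for the wrist camera it gives the pose at the moment of the call.
- r.finish_job(): hands the job in; it is judged then, once.
The state is a dict: "time_s": time; "joints": joint angles; "joint_velocities": joint speeds; "effort": joint torques, N m; "tcp_pos": TCP position; "ee_rot": TCP orientation; "wrist_force": force on the tool from outside, world axes, zero at the start; "moment": the same for the moment, N m; "gripper_width": opening from 0.0 (shut) to 1.0 (fully open); "gripper_force": force on a finger pad.
Only numpy, scipy, OpenCV 4.12 (cv2) and the standard library are available. Lean on these libraries where they do the work, as an engineer would, in place of code of your own. Each camera call takes 0.05 s, during which the arm holds its last target. There are 200 camera calls.

## Working session

There is one attempt and no reset: what is moved stays moved. The work goes in short steps, Python scripts to look and compute and a tool call to move; the robot and the scene stay as the last step left them, time stands still between calls to the robot, and variables do not carry over. Pictures are saved under pics/ and viewed, at most 10 in all, crops included, and the job is handed in when it is done.

Besides the shell and the picture viewer there is one more tool, called after "Call:" as name(argument=value, ...) on one line, values as JSON. play_rows: Moves the arm, as the interface text tells. Scaled input: -1 to 1 covers 30 mm each way for a shift and 0.15 rad each way for a turn. Its arguments: {"type":"object","properties":{"commands":{"type":"string"},"grip":{"type":"number"}},"required":["commands"]}

```bash
mkdir -p pics; cat > h.py <<'E'
import numpy as np, cv2
from station import r, cams
def snap(n,f):
    ci=cams.camera_info(n); im,d=cams.capture(n); cv2.imwrite(f'pics/{f}.png',im); np.savez(f'pics/{f}.npz',im=im,d=d,**{k:np.array(ci[k]) for k in('mtx','R','t')}); return im,d,ci
def w(f,u,v,n=1,fish=False):
    z=np.load(f'pics/{f}.npz'); K=z['mtx']; p=z['d'][v-n:v+n+1,u-n:u+n+1]; p=p[p>0]
    D=np.median(p) if p.size else np.nan
    x=(u-K[0,2])/K[0,0]; y=(v-K[1,2])/K[1,1]
    if fish:
        th=np.hypot(x,y); s=np.tan(th)/th if th>0 else 1; x*=s;y*=s
    return z['R'].T@(np.array([x*D,y*D,D])-z['t'])
E
python3 - <<'E'
from h import *
a=snap('scene','s0')[0]; b=snap('side','d0')[0]
print(cams.camera_info('scene'),cams.camera_info('side'))
E
```

```text
{'mtx': array([[482.6585815 ,   0.        , 314.88735398],
       [  0.        , 482.6585815 , 201.99897773],
       [  0.        ,   0.        ,   1.        ]]), 'R': array([[ 0.81530889,  0.57890456,  0.01187146],
       [ 0.4081331 , -0.56001541, -0.72097858],
       [-0.41072959,  0.59266538, -0.69285565]]), 't': array([-0.36234278, -0.13767785,  1.61419329])} {'mtx': array([[461.94753542,   0.        , 333.13469187],
       [  0.        , 461.94753542, 200.88362191],
       [  0.        ,   0.        ,   1.        ]]), 'R': array([[-0.8555175 , -0.51763671, -0.01191775],
       [-0.31139812,  0.53277594, -0.78688055],
       [ 0.41366775, -0.66947892, -0.61699024]]), 't': array([0.38118059, 0.22936691, 1.05485686])}
```

View pics/s0.png

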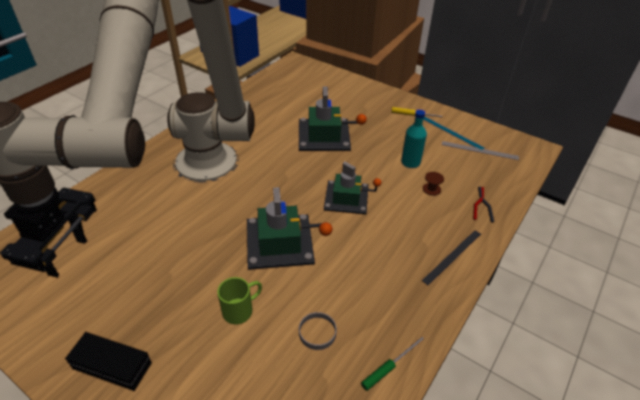

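View pics/d0.png

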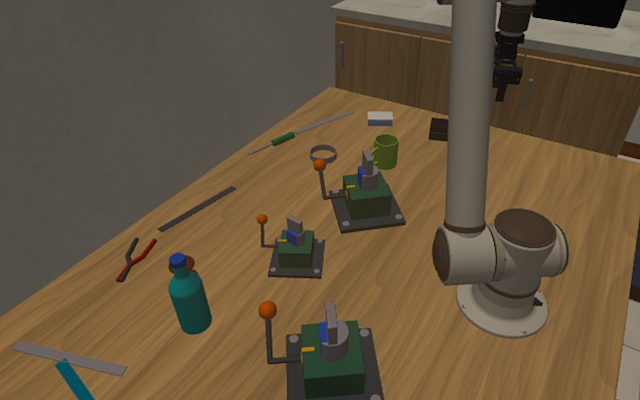

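Scene picture: three jigs, at about (280,235), (346,190) and (325,125). The mug is at (237,300), the hoop at (317,330), the bottle at (413,140) and the bobbin at (432,183). I'll check the jig sizes in an enlarged composite.

```bash
python3 - <<'E'
from h import *
s=cv2.imread('pics/s0.png'); d=cv2.imread('pics/d0.png')
def c(i,x,y,w=100,h=100,k=(266,266)): return cv2.resize(i[y:y+h,x:x+w],k,interpolation=cv2.INTER_CUBIC)
t=np.hstack([c(s,240,180),c(s,300,140),c(s,285,75)])
u=np.hstack([c(d,310,140),c(d,240,200),c(d,260,295,130,105,(330,266))[:,:266]])
cv2.imwrite('pics/c1.png',np.vstack([t,u]))
E
```

```text
(no output)
```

View pics/c1.png

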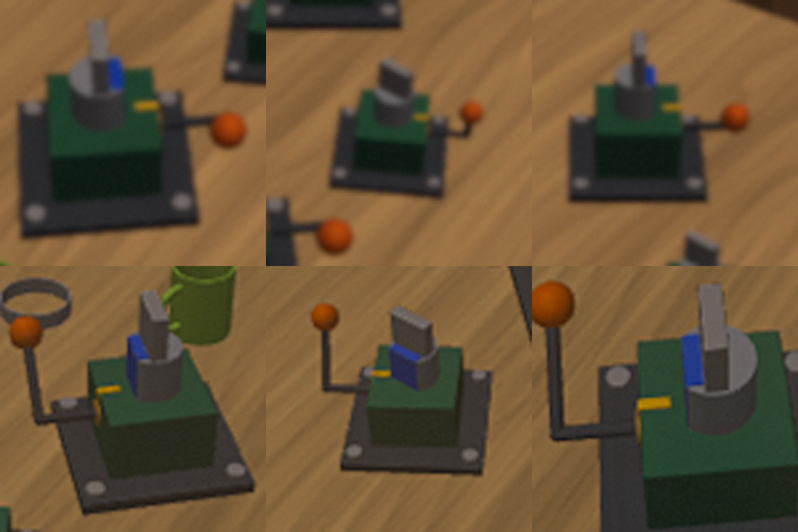

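```bash
cat >> h.py <<'E'
def ray(f,u,v,zp):
    z=np.load(f'pics/{f}.npz'); K=z['mtx']; c=-z['R'].T@z['t']; q=z['R'].T@np.array([(u-K[0,2])/K[0,0],(v-K[1,2])/K[1,1],1]); return c+q*(zp-c[2])/q[2]
E
python3 - <<'E'
from h import *
J=dict(A=[(246.8,218.7),(247.5,267.6),(314.4,262.7),(308.4,215.7)],B=[(327.8,180.6),(324.4,209.5),(365.8,213.3),(367.7,187)],C=[(299.3,119.4),(299.3,149.4),(350.4,150.2),(348,120)])
for k,v in J.items():
    P=np.array([ray('s0',a,b,.008) for a,b in v]); print(k,P.round(3)[:,:2].tolist(),np.linalg.norm(P-np.roll(P,-1,0),axis=1).round(3),P.mean(0).round(3))
for k,v in dict(Aball=(326,229),Bball=(377,183),Cball=(361.5,119),Atang=(276.5,190),Btang=(349,166),Ctang=(325,89),mug=(237,290),hoop=(300,331),bobbin=(432,178),bottle=(413,125),Atop=(265,240)).items(): print(k,w('s0',int(v[0]),int(v[1])).round(3))
for k,v in dict(Aball=(319,165),Cball=(267,310),Ctop=(325,365),Atang=(366,160),Atop=(350,195)).items(): print('d',k,w('d0',*v).round(3))
E
```

```text
A [[0.293, -0.13], [0.414, -0.266], [0.548, -0.148], [0.431, -0.014]] [0.182 0.179 0.178 0.181] [ 0.421 -0.14   0.008]
B [[0.389, 0.149], [0.454, 0.035], [0.563, 0.094], [0.507, 0.198]] [0.131 0.124 0.118 0.128] [0.478 0.119 0.008]
C [[0.111, 0.37], [0.219, 0.225], [0.363, 0.325], [0.258, 0.473]] [0.18  0.175 0.181 0.18 ] [0.238 0.348 0.008]
Aball [ 0.565 -0.124  0.131]
Bball [0.571 0.126 0.11 ]
Cball [0.38  0.348 0.129]
Atang [ 0.411 -0.129  0.184]
Btang [0.479 0.119 0.132]
Ctang [0.232 0.354 0.185]
mug [ 0.459 -0.352  0.042]
hoop [ 0.638 -0.334  0.001]
bobbin [0.668 0.306 0.052]
bottle [0.546 0.385 0.154]
Atop [ 0.432 -0.208  0.078]
d Aball [ 0.552 -0.103  0.129]
d Cball [0.367 0.37  0.133]
d Ctop [0.227 0.388 0.088]
d Atang [ 0.419 -0.125  0.177]
d Atop [ 0.438 -0.076  0.087]
```

The candidates are jig A (280,235) with a 180 mm plate, jig C (325,125) with a 180 mm plate, and jig B (346,190) with about 125 mm and its tang top at 0.132. B is the one described. Next I fit its pose from the depth images.

```bash
cat >> h.py <<'E'
def cloud(f,fish=False):
    z=np.load(f'pics/{f}.npz'); K=z['mtx']; d=z['d']; v,u=np.mgrid[:400,:640]
    x=(u-K[0,2])/K[0,0]; y=(v-K[1,2])/K[1,1]
    if fish:
        th=np.maximum(np.hypot(x,y),1e-6); s=np.where(th<1.3,np.tan(np.minimum(th,1.3))/th,np.nan); x=x*s;y=y*s
    P=(np.dstack([x*d,y*d,d])-z['t'])@z['R']; P[d<=0]=np.nan
    return P,cv2.cvtColor(z['im'],cv2.COLOR_BGR2HSV)
def fit(f,fish=False,c=(.478,.118)):
    P,H=cloud(f,fish); dist=np.hypot(P[...,0]-c[0],P[...,1]-c[1]); z=P[...,2]
    def sel(m): return P[m]
    g=(dist<.065)&(abs(z-.062)<.004)&(H[...,0]>45)&(H[...,0]<90)&(H[...,1]>80)
    b=(dist<.045)&(z>.06)&(z<.105)&(H[...,0]>105)&(H[...,0]<130)&(H[...,1]>150)
    t=(dist<.035)&(z>.108)&(z<.14)
    o=(dist<.15)&(z>.04)&(z<.14)&(H[...,0]<14)&(H[...,1]>200)&(H[...,2]>90)
    y=(dist<.07)&(z>.055)&(z<.07)&(H[...,0]>20)&(H[...,0]<32)&(H[...,1]>150)
    pl=(dist<.1)&(abs(z-.01)<.004)&(H[...,1]<90)
    for n,m in dict(top=g,plate=pl,tang=t,yellow=y,blue=b,ball=o).items():
        Q=sel(m); 
        if len(Q)<4: print(n,len(Q)); continue
        (cc,wh,an)=cv2.minAreaRect(Q[:,:2].astype(np.float32)*1000)
        print(n,len(Q),'mean',Q.mean(0).round(4),'rect',np.round(cc,1),np.round(wh,1),round(an,1))
    Q=sel(b)
    if len(Q)>6:
        q=Q[Q[:,2]<.094]; 
        if len(q)>6:
            e=np.linalg.svd(q[:,:2]-q[:,:2].mean(0))[2][0]; print('blue face dir deg',np.degrees(np.arctan2(e[1],e[0])))
    Q=sel(t)
    if len(Q)>6: e=np.linalg.svd(Q[:,:2]-Q[:,:2].mean(0),full_matrices=False); print('tang dir',np.degrees(np.arctan2(e[2][0][1],e[2][0][0])),e[1])
E
python3 - <<'E'
from h import *
fit('s0'); fit('d0')
E
```

```text
top 231 mean [0.4816 0.1051 0.0627] rect [475.6 116.3] [77.  81.1] 31.6
plate 452 mean [0.4871 0.1007 0.0111] rect [477.  120.1] [125.9 132. ] 27.9
tang 122 mean [0.4759 0.1192 0.1243] rect [474.1 121.3] [16.9 42.2] 83.5
yellow 12 mean [0.5054 0.1367 0.0646] rect [505.5 138.3] [11.1 12.8] 2.1
blue 0
ball 37 mean [0.5685 0.13   0.111 ] rect [568.2 130.7] [16.6 15.3] 1.8
tang dir -3.2906795825054207 [0.13630462 0.04425431]
top 277 mean [0.4689 0.1349 0.0635] rect [475.  125.6] [77.6 80. ] 28.7
plate 777 mean [0.4588 0.1431 0.0113] rect [475.4 125.7] [129.4 129.3] 27.7
tang 181 mean [0.4735 0.1264 0.1243] rect [475.9 123.6] [14.4 42.7] 84.3
yellow 20 mean [0.5048 0.1386 0.064 ] rect [505.2 137.2] [14.9  9.3] 32.7
blue 23 mean [0.4774 0.1355 0.0999] rect [476.4 135.9] [ 7.1 27.7] 87.4
ball 49 mean [0.5637 0.141  0.1113] rect [565.1 140.1] [20.8 18.6] 36.2
tang dir 178.15770961082924 [0.16962641 0.04774644]
```

```bash
python3 - <<'E'
from h import *
s=r.sense(); print(s['ee_rot'],s['time_s'],s['gripper_width'],cams.camera_info('wrist'))
E
```

```text
[[-9.37408788e-01 -3.48230044e-01 -7.75308807e-04]
 [-3.48230892e-01  9.37407091e-01  1.78684577e-03]
 [ 1.04546591e-04  1.94499141e-03 -9.99998103e-01]] 0.1 1.0005342747348807 {'mtx': array([[309.70691629,   0.        , 321.02148659],
       [  0.        , 309.70691629, 198.48482074],
       [  0.        ,   0.        ,   1.        ]]), 'R': array([[-0.34767521,  0.93761099,  0.00275413],
       [ 0.90997752,  0.33671761,  0.24199619],
       [ 0.22597093,  0.08664228, -0.97027329]]), 't': array([ 0.62354678, -0.02961904,  0.38990966])}
```

Call:
play_rows(commands="0 0 1 0 0 0;0 0 1 0 0 0;0 0 1 0 0 0;0.36 1 0 0 0 0;0.36 1 0 0 0 0;0.36 1 0 0 0 0;0.36 1 0 0 0 0;0.36 1 0 0 0 0;0.36 1 0 0 0 0;0.36 1 0 0 0 0;0.36 1 0 0 0 0;0.36 1 0 0 0 0;0.36 1 0 0 0 0;0.36 1 0 0 0 0;0.36 1 0 0 0 0", grip=60)

```text
time_s: 1.6
tcp_pos: [0.3472, -0.2245, 0.3123]
ee_rot: [[-0.937, -0.348, -0.0], [-0.348, 0.937, 0.0], [0.0, 0.0, -1.0]]
wrist_force: [0.5, -0.2, 0.3]
gripper_width: 0.689
gripper_force: 0.0
```

Call:
play_rows(commands="0.36 0.96 0 0 0 -0.25;0.36 0.96 0 0 0 -0.25;0.36 0.96 0 0 0 -0.25;0.36 0.96 0 0 0 -0.25;0.36 0.96 0 0 0 -0.25;0.36 0.96 0 0 0 -0.25;0.36 0.96 0 0 0 -0.25;0.36 0.96 0 0 0 -0.25;0.36 0.96 0 0 0 -0.25;0.36 0.96 0 0 0 -0.25;0.36 0.96 0 0 0 -0.25;0.36 0.96 0 0 0 -0.25;0 0 0 0 0 0;0 0 0 0 0 0")

```text
time_s: 3.0
tcp_pos: [0.4766, 0.1201, 0.3118]
ee_rot: [[-0.996, 0.093, -0.002], [0.093, 0.996, -0.001], [0.002, -0.001, -1.0]]
wrist_force: [0.3, -0.3, 0.6]
gripper_width: 0.691
gripper_force: 0.0
```

```bash
python3 - <<'E'
from h import *
snap('wrist','w1'); fit('w1',True,(.476,.122)); s=r.sense(); print(s['joints'],s['tcp_pos'])
z=np.load('pics/w1.npz'); print(-z['R'].T@z['t'])
E
```

```text
top 2353 mean [0.4718 0.1253 0.062 ] rect [476.2 124.7] [78.7 82.5] 28.1
plate 3167 mean [0.4654 0.1251 0.01  ] rect [476.6 124.8] [130.1 129.5] 28.2
tang 391 mean [0.4753 0.1247 0.1314] rect [476.1 124.7] [11.4 39. ] 84.7
yellow 39 mean [0.5076 0.1413 0.0626] rect [507.7 141. ] [10.9  6.8] 30.9
blue 144 mean [0.4781 0.1368 0.0924] rect [480.8 137.3] [ 9.  35.7] 87.6
ball 109 mean [0.5583 0.1377 0.1102] rect [558.5 138.1] [20.6  9.6] 84.8
blue face dir deg -4.811219331355466
tang dir -5.065379100954881 [0.23250699 0.07026041]
[ 3.30540695e+01  5.71135502e+00 -8.57852377e+00 -7.57902037e-03
 -7.57834033e+01 -1.28423658e+02] [0.47651986 0.11948565 0.31210155]
[0.41102476 0.12646307 0.47409615]
```

View pics/w1.png

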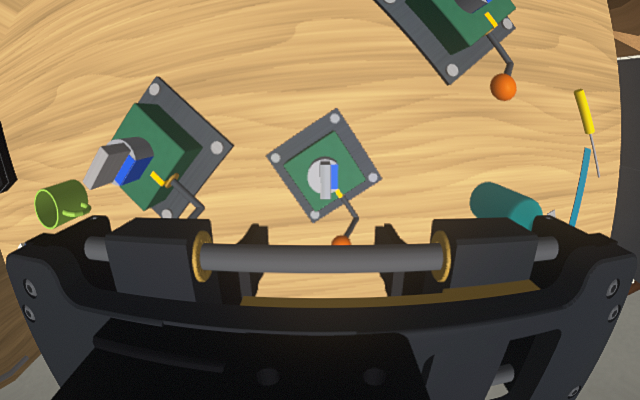

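The wrist view shows the chosen jig's tang at (326,178), with the blue patch on its right and the yellow mark at (339,194). The mandrel sits about +57° from its goal. J6 is near its limit for that turn, so I take the half-turn grasp instead.

Call:
play_rows(commands="0 0.18 0 0 0 1;0 0 0 0 0 1;0 0 0 0 0 1;0 0 0 0 0 1;0 0 0 0 0 1;0 0 0 0 0 1;0 0 0 0 0 1;0 0 0 0 0 1;0 0 0 0 0 1;0 0 0 0 0 1;0 0 0 0 0 1;0 0 0 0 0 1;0 0 0 0 0 1;0 0 0 0 0 1;0 0 0 0 0 1;0 0 0 0 0 1;0 0 0 0 0 1;0 0 0 0 0 1;0 0 0 0 0 1;0 0 0 0 0 1", grip=45)

```text
time_s: 5.05
tcp_pos: [0.4764, 0.1239, 0.3128]
ee_rot: [[0.973, -0.229, 0.0], [-0.229, -0.973, 0.0], [0.0, -0.0, -1.0]]
wrist_force: [0.5, -0.2, -0.7]
gripper_width: 0.518
gripper_force: 0.0
```

Call:
play_rows(commands="0 0 -1 0 0 0.95;0 0 -1 0 0 0;0 0 -1 0 0 0;0 0 -1 0 0 0;0 0 -1 0 0 0;0 0 0 0 0 0;0 0 0 0 0 0")

```text
time_s: 5.75
tcp_pos: [0.4772, 0.1245, 0.1634]
ee_rot: [[0.996, -0.093, 0.001], [-0.093, -0.996, -0.001], [0.001, 0.0, -1.0]]
wrist_force: [0.3, 0.1, 0.6]
gripper_width: 0.525
gripper_force: 0.0
```

```bash
python3 - <<'E'
from h import *
snap('wrist','w2'); fit('w2',True,(.476,.124)); s=r.sense(); print(s['joints'],s['tcp_pos'])
E
```

```text
top 4960 mean [0.4852 0.1242 0.062 ] rect [476.9 124.9] [79.9 83.2] 28.1
plate 5173 mean [0.5008 0.1199 0.0101] rect [476.5 124.7] [130.  129.9] 28.2
tang 1024 mean [0.482  0.1241 0.1307] rect [479.9 124.4] [11.8 34.9] 85.0
yellow 150 mean [0.5053 0.14   0.0626] rect [505.1 140. ] [17.3  6.7] 27.4
blue 405 mean [0.4784 0.136  0.0974] rect [478.  137.1] [10.1 30.4] 82.5
ball 706 mean [0.5645 0.1362 0.1112] rect [566. 137.] [23.8 23.8] 60.4
tang dir 175.34496866271527 [0.34640559 0.11002371]
[ 33.56870212  12.35649182 -22.62972164   0.05777199 -54.86150481
  51.04822481] [0.47792131 0.12506552 0.16423393]
```

Call:
play_rows(commands="0 0 -0.7 0 0 0;0 0 -0.7 0 0 0;0 0 -0.6 0 0 0;0 0 0 0 0 0")

```text
time_s: 6.2
tcp_pos: [0.4766, 0.1248, 0.1024]
ee_rot: [[0.996, -0.093, -0.001], [-0.093, -0.996, -0.001], [-0.001, 0.001, -1.0]]
wrist_force: [-0.2, -0.2, -0.1]
gripper_width: 0.517
gripper_force: 0.0
```

Call:
play_rows(commands="0 0 0 0 0 0;0 0 0 0 0 0;0 0 0 0 0 0;0 0 0 0 0 0;0 0 0 0 0 0;0 0 0 0 0 0;0 0 0 0 0 0;0 0 0 0 0 0", grip=0)

```text
time_s: 7.0
tcp_pos: [0.477, 0.1244, 0.103]
ee_rot: [[0.996, -0.093, -0.0], [-0.093, -0.996, -0.001], [0.0, 0.001, -1.0]]
wrist_force: [-0.0, -5.4, 3.9]
gripper_width: 0.136
gripper_force: 30.0
```

Call:
play_rows(commands="0 0 0 0 0 -0.6;0 0 0 0 0 -0.6;0 0 0 0 0 -0.6;0 0 0 0 0 -0.6;0 0 0 0 0 -0.6;0 0 0 0 0 -0.6;0 0 0 0 0 -0.6;0 0 0 0 0 -0.6;0 0 0 0 0 -0.6;0 0 0 0 0 -0.6;0 0 0 0 0 -0.6;0 0 0 0 0 0;0 0 0 0 0 0;0 0 0 0 0 0")

```text
time_s: 8.4
tcp_pos: [0.4771, 0.1245, 0.103]
ee_rot: [[0.468, -0.884, 0.0], [-0.884, -0.468, -0.001], [0.001, 0.0, -1.0]]
wrist_force: [-0.1, -5.8, 4.8]
gripper_width: 0.136
gripper_force: 30.0
```

Call:
play_rows(commands="0 0 0 0 0 0;0 0 0 0 0 0;0 0 0 0 0 0;0 0 0 0 0 0;0 0 1 0 0 0;0 0 1 0 0 0;0 0 1 0 0 0;0 0 0.5 0 0 0;0 0 0 0 0 0", grip=40)

```text
time_s: 9.3
tcp_pos: [0.4783, 0.1261, 0.2099]
ee_rot: [[0.469, -0.883, 0.005], [-0.883, -0.469, 0.003], [-0.0, -0.006, -1.0]]
wrist_force: [0.7, -0.0, -0.7]
gripper_width: 0.461
gripper_force: 0.0
```

```bash
python3 - <<'E'
from h import *
snap('wrist','w3'); fit('w3',True,(.4766,.1248)); s=r.sense(); print(s['joints'],s['tcp_pos'])
snap('side','d3');fit('d3'); snap('scene','s3'); fit('s3')
E
```

```text
top 3897 mean [0.4797 0.1191 0.062 ] rect [476.7 124.6] [78.9 83.1] 28.1
plate 4297 mean [0.4843 0.107  0.0101] rect [476.8 124.3] [129.8 129. ] 28.2
tang 747 mean [0.4779 0.1225 0.1312] rect [476.5 124. ] [12.2 40.3] 28.0
yellow 100 mean [0.5051 0.1397 0.0628] rect [505.  140.3] [16.7  6.7] 28.8
blue 291 mean [0.4869 0.13   0.0977] rect [486.6 130. ] [ 8.2 29.9] 27.2
ball 467 mean [0.5641 0.1348 0.1114] rect [565.  136.2] [22.2 23.3] 30.3
tang dir -62.771231520038015 [0.33383885 0.09191936]
[ 3.36299109e+01  9.81121595e+00 -1.89054242e+01 -3.07093860e-02
 -6.11603879e+01 -5.68480709e+00] [0.47709308 0.12559038 0.208036  ]
top 302 mean [0.4708 0.1339 0.0633] rect [475.6 125.5] [78.1 82.4] 29.0
plate 776 mean [0.4587 0.1433 0.0113] rect [474.8 126.5] [128.9 128.9] 28.2
tang 121 mean [0.4718 0.1288 0.1258] rect [475.6 123.7] [12.6 43.4] 26.1
yellow 20 mean [0.5044 0.139  0.0645] rect [504.3 138.5] [14.4 12. ] 34.1
blue 15 mean [0.4866 0.1316 0.0979] rect [490.8 127. ] [ 5.6 41.9] 42.6
ball 48 mean [0.5636 0.1413 0.1107] rect [564.  140.6] [23.2 15.1] 21.2
tang dir -66.03352193305406 [0.14172855 0.04140417]
top 256 mean [0.482  0.108  0.0627] rect [476.8 118.2] [77.4 79.6] 28.1
plate 453 mean [0.4875 0.1018 0.0108] rect [476.8 120.2] [126.2 130.1] 27.9
tang 65 mean [0.4779 0.1156 0.1279] rect [474.7 121.5] [11.8 47.1] 27.6
yellow 12 mean [0.505  0.1375 0.0638] rect [504.9 137.2] [12.2 12.8] 77.2
blue 17 mean [0.484  0.1282 0.0946] rect [479.6 136.6] [ 8.2 45.1] 24.5
ball 37 mean [0.5684 0.1299 0.1103] rect [568.2 130.8] [19.6 14.4] 59.7
tang dir -61.38868911682099 [0.10888438 0.0282803 ]
```

View pics/w3.png

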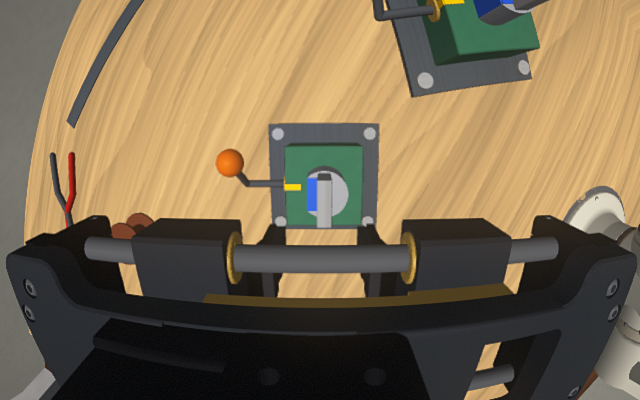

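Mandrel aligned: tang at 28.0° and yellow line and block at 28.1°. Next I go to the ball, at about (0.566,0.137,0.102), and pinch it along the jig's x.

Call:
play_rows(commands="0.75 0.1 0 0 0 0;0.75 0.1 0 0 0 0;0.75 0.1 0 0 0 0;0.73 0.1 0 0 0 0;0 0 -1 0 0 0;0 0 -1 0 0 0;0 0 0 0 0 0", grip=48)

```text
time_s: 10.15
tcp_pos: [0.5625, 0.1356, 0.1413]
ee_rot: [[0.467, -0.884, -0.012], [-0.884, -0.467, -0.005], [-0.001, 0.013, -1.0]]
wrist_force: [-0.6, -0.3, -0.9]
gripper_width: 0.552
gripper_force: 0.0
```

```bash
python3 - <<'E'
from h import *
print(r.sense()['tcp_pos'])
snap('wrist','w4'); fit('w4',True,(.4766,.1248))
P,H=cloud('w4',True); m=(H[...,0]<14)&(H[...,1]>200)&(H[...,2]>90)&(np.hypot(P[...,0]-.566,P[...,1]-.137)<.025)
Q=P[m]; A=np.c_[2*Q,np.ones(len(Q))]; s=np.linalg.lstsq(A,(Q**2).sum(1),rcond=None)[0]; print('sphere',s[:3],np.sqrt(s[3]+s[:3]@s[:3]))
p0=-.48; a=np.linspace(p0,.95,16); ey=np.array([-.4718,.8817])
X=np.c_[.068*np.sin(a)[:,None]*ey,.068*np.cos(a)]; print((np.diff(X,axis=0)/.03).round(2).tolist())
E
```

```text
[0.56254104 0.13557106 0.14130231]
top 2733 mean [0.4945 0.1032 0.062 ] rect [477.7 124.4] [78.9 82.6] 27.8
plate 4331 mean [0.5108 0.1016 0.0101] rect [476.7 124.6] [130.1 130.2] 28.0
tang 0
yellow 0
blue 194 mean [0.4947 0.1237 0.0807] rect [492.8 126.2] [ 3.1 19.1] 26.0
ball 903 mean [0.5675 0.1346 0.1114] rect [567.  136.2] [23.5 23.2] 48.5
blue face dir deg 118.89312523296341
sphere [0.56648909 0.13716167 0.10341484] 0.012301630020510643
[[-0.09, 0.17, 0.09], [-0.1, 0.18, 0.07], [-0.1, 0.18, 0.05], [-0.1, 0.19, 0.03], [-0.1, 0.19, 0.01], [-0.1, 0.19, -0.01], [-0.1, 0.19, -0.03], [-0.1, 0.19, -0.05], [-0.1, 0.18, -0.07], [-0.09, 0.17, -0.09], [-0.09, 0.17, -0.11], [-0.08, 0.16, -0.12], [-0.08, 0.14, -0.14], [-0.07, 0.13, -0.16], [-0.06, 0.12, -0.17]]
```

View pics/w4.png

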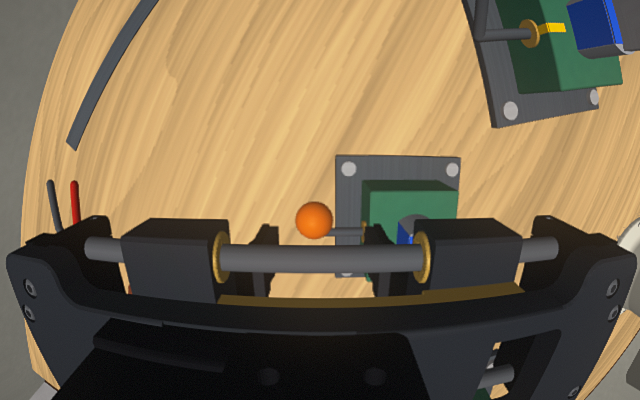

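Picture: the ball at (314,220) lies between the fingers at (265,260) and (378,260). Descend and pinch.

Call:
play_rows(commands="0.05 0 -0.6 0 0 0;0 0 -0.6 0 0 0;0 0 -0.45 0 0 0;0 0 0 0 0 0;0 0 0 0 0 0")

```text
time_s: 10.7
tcp_pos: [0.5687, 0.1375, 0.0994]
ee_rot: [[0.469, -0.883, 0.002], [-0.883, -0.469, 0.0], [0.001, -0.002, -1.0]]
wrist_force: [-0.2, 0.2, 0.6]
gripper_width: 0.553
gripper_force: 0.0
```

Call:
play_rows(commands="0 0 0 0 0 0;0 0 0 0 0 0;0 0 0 0 0 0;0 0 0 0 0 0;0 0 0 0 0 0;0 0 0 0 0 0", grip=0)

```text
time_s: 11.3
tcp_pos: [0.5672, 0.1366, 0.0984]
ee_rot: [[0.468, -0.883, -0.001], [-0.883, -0.468, -0.001], [0.0, 0.002, -1.0]]
wrist_force: [-4.1, -1.7, 5.3]
gripper_width: 0.275
gripper_force: 30.0
```

The grip is too near the tips (24 mm on a 26 mm ball), so I reopen, go lower and regrip.

Call:
play_rows(commands="0 0 0 0 0 0;0 0 0 0 0 0;0 0 0 0 0 0;0 0 -0.3 0 0 0;0 0 0 0 0 0;0 0 0 0 0 0", grip=48)

```text
time_s: 11.9
tcp_pos: [0.5676, 0.1371, 0.0883]
ee_rot: [[0.468, -0.883, -0.001], [-0.883, -0.468, -0.001], [0.0, 0.001, -1.0]]
wrist_force: [0.2, -0.1, -0.6]
gripper_width: 0.548
gripper_force: 0.0
```

Call:
play_rows(commands="0 0 0 0 0 0;0 0 0 0 0 0;0 0 0 0 0 0;0 0 0 0 0 0;0 0 0 0 0 0;0 0 0 0 0 0", grip=0)

```text
time_s: 12.5
tcp_pos: [0.567, 0.1367, 0.0891]
ee_rot: [[0.468, -0.884, -0.002], [-0.884, -0.468, -0.001], [-0.0, 0.002, -1.0]]
wrist_force: [-3.5, -1.0, 2.7]
gripper_width: 0.279
gripper_force: 30.0
```

Call:
play_rows(commands="-0.09 0.17 0.09 0 0 0;-0.1 0.18 0.07 0 0 0;-0.1 0.18 0.05 0 0 0;-0.1 0.19 0.03 0 0 0;-0.1 0.19 0.01 0 0 0;-0.1 0.19 -0.01 0 0 0;-0.1 0.19 -0.03 0 0 0;-0.1 0.19 -0.05 0 0 0;0 0 0 0 0 0")

```text
time_s: 13.4
tcp_pos: [0.543, 0.1816, 0.0943]
ee_rot: [[0.469, -0.883, -0.002], [-0.883, -0.469, -0.001], [0.0, 0.002, -1.0]]
wrist_force: [-4.0, -2.3, 5.5]
gripper_width: 0.278
gripper_force: 30.0
```

Call:
play_rows(commands="-0.1 0.18 -0.07 0 0 0;-0.09 0.17 -0.09 0 0 0;-0.09 0.17 -0.11 0 0 0;-0.08 0.16 -0.12 0 0 0;-0.08 0.14 -0.14 0 0 0;-0.07 0.13 -0.16 0 0 0;-0.06 0.12 -0.17 0 0 0;0 0 0 0 0 0;0 0 0 0 0 0;0 0 0 0 0 0")

```text
time_s: 14.4
tcp_pos: [0.5253, 0.2147, 0.068]
ee_rot: [[0.468, -0.884, -0.002], [-0.884, -0.468, 0.001], [-0.002, 0.002, -1.0]]
wrist_force: [-8.1, 2.3, 4.4]
gripper_width: 0.276
gripper_force: 30.0
```

Call:
play_rows(commands="0 0 0 0 0 0;0 0 0 0 0 0;0 0 0 0 0 0;0 0 0 0 0 0;0 0 0 0 0 0", grip=48)

```text
time_s: 14.9
tcp_pos: [0.5274, 0.2138, 0.068]
ee_rot: [[0.468, -0.884, 0.001], [-0.884, -0.468, 0.0], [-0.0, -0.001, -1.0]]
wrist_force: [-0.5, 0.2, -0.1]
gripper_width: 0.539
gripper_force: 0.0
```

Call:
play_rows(commands="0 0 0.5 0 0 0;0 0 1 0 0 0;0 0 1 0 0 0;0 0 1 0 0 0;0 0 1 0 0 0;0 0 0 0 0 0;0 0 0 0 0 0")

```text
time_s: 15.6
tcp_pos: [0.5271, 0.2138, 0.2036]
ee_rot: [[0.468, -0.884, 0.001], [-0.884, -0.468, 0.001], [-0.001, -0.002, -1.0]]
wrist_force: [0.0, -0.3, -1.8]
gripper_width: 0.548
gripper_force: 0.0
```

```bash
python3 - <<'E'
from h import *
snap('wrist','w5'); fit('w5',True,(.4766,.1248)); print(r.sense()['time_s'])
P,H=cloud('w5',True); m=(H[...,0]<14)&(H[...,1]>200)&(H[...,2]>90)&(np.hypot(P[...,0]-.525,P[...,1]-.214)<.03)
Q=P[m]; A=np.c_[2*Q,np.ones(len(Q))]; s=np.linalg.lstsq(A,(Q**2).sum(1),rcond=None)[0]; print('sphere',s[:3],np.sqrt(s[3]+s[:3]@s[:3]))
c=s[:3]-[.4767,.1247,.042]; print('theta',.87+np.arctan2(-.4718*c[0]+.8817*c[1],c[2]))
E
```

```text
top 3695 mean [0.4849 0.1271 0.062 ] rect [476.9 124.9] [79.6 83.1] 28.4
plate 4337 mean [0.4952 0.13   0.0101] rect [476.3 124.7] [130.  130.2] 28.3
tang 1121 mean [0.479  0.1255 0.1275] rect [477.  124.7] [13.3 40.2] 28.3
yellow 110 mean [0.5055 0.1399 0.0626] rect [505.1 140.1] [17.  6.] 28.2
blue 599 mean [0.4881 0.1308 0.091 ] rect [486.4 129.9] [10.4 30.4] 27.8
ball 466 mean [0.5272 0.2103 0.0928] rect [526.7 211.3] [23.1 22.5] 4.0
blue face dir deg 117.6103771133599
tang dir 117.53910846377853 [0.38237723 0.12860597]
15.65
sphere [0.52622363 0.21203283 0.08478694] 0.012156026232465733
theta 1.767443268858846
```

View pics/w5.png

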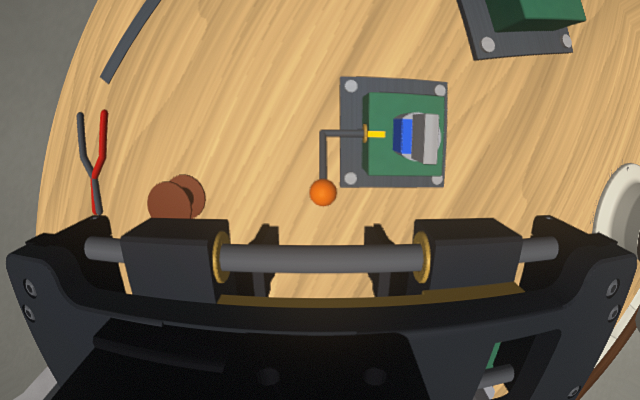

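The mandrel is still at 0 and the key is at about 1.77 rad, past 1.7 but short of the stop. I'll nudge it down onto the stop with shut fingers.

Call:
play_rows(commands="-0.05 0.05 0 0 0 0;0 0 0 0 0 0;0 0 0 0 0 0;0 0 0 0 0 0;0 0 0 0 0 0;0 0 -1 0 0 0;0 0 -1 0 0 0;0 0 -1 0 0 0;0 0 -0.3 0 0 0;0 0 0 0 0 0;0 0 0 0 0 0", grip=0)

```text
time_s: 16.75
tcp_pos: [0.5265, 0.2157, 0.1054]
ee_rot: [[0.469, -0.883, 0.002], [-0.883, -0.469, 0.001], [0.0, -0.002, -1.0]]
wrist_force: [0.1, 0.4, 0.6]
gripper_width: 0.006
gripper_force: 0.0
```

Call:
play_rows(commands="0 0 -0.1 0 0 0;0 0 -0.1 0 0 0;0 0 0 0 0 0")

```text
time_s: 17.05
tcp_pos: [0.5255, 0.2152, 0.0983]
ee_rot: [[0.468, -0.884, 0.0], [-0.884, -0.468, 0.0], [-0.0, -0.001, -1.0]]
wrist_force: [-0.6, -0.2, 0.3]
gripper_width: 0.007
gripper_force: 0.0
```

Call:
play_rows(commands="0 0 -0.07 0 0 0;0 0 -0.07 0 0 0;0 0 0 0 0 0")

```text
time_s: 17.35
tcp_pos: [0.5256, 0.2164, 0.095]
ee_rot: [[0.469, -0.883, 0.001], [-0.883, -0.469, 0.002], [-0.001, -0.002, -1.0]]
wrist_force: [-3.9, 3.7, 5.9]
gripper_width: 0.009
gripper_force: 2.5
```

Call:
play_rows(commands="0 0 -0.05 0 0 0;0 0 0 0 0 0")

```text
time_s: 17.55
tcp_pos: [0.5258, 0.2166, 0.0941]
ee_rot: [[0.469, -0.883, 0.002], [-0.883, -0.469, 0.002], [-0.001, -0.003, -1.0]]
wrist_force: [-4.7, 4.0, 8.4]
gripper_width: 0.008
gripper_force: 3.9
```

Call:
play_rows(commands="0 0 -0.05 0 0 0;0 0 0 0 0 0")

```text
time_s: 17.75
tcp_pos: [0.5259, 0.2167, 0.0938]
ee_rot: [[0.47, -0.883, 0.002], [-0.883, -0.47, 0.002], [-0.001, -0.003, -1.0]]
wrist_force: [-7.1, 3.3, 15.2]
gripper_width: 0.002
gripper_force: 7.0
```

Call:
play_rows(commands="0 0 0.5 0 0 0;0 0 1 0 0 0;0 0 1 0 0 0;0 0 1 0 0 0;0 0 1 0 0 0;0 0 0 0 0 0;0 0 0 0 0 0")

```text
time_s: 18.45
tcp_pos: [0.5255, 0.2153, 0.2263]
ee_rot: [[0.468, -0.884, 0.001], [-0.884, -0.468, 0.001], [-0.001, -0.001, -1.0]]
wrist_force: [-0.8, 0.9, -0.6]
gripper_width: 0.006
gripper_force: 0.0
```

```bash
python3 - <<'E'
from h import *
snap('wrist','w6'); fit('w6',True,(.4766,.1248)); s=r.sense(); print(s['time_s'],s['wrist_force'])
P,H=cloud('w6',True); m=(H[...,0]<14)&(H[...,1]>200)&(H[...,2]>90)&(np.hypot(P[...,0]-.525,P[...,1]-.214)<.03)
Q=P[m]; A=np.c_[2*Q,np.ones(len(Q))]; s=np.linalg.lstsq(A,(Q**2).sum(1),rcond=None)[0]; print('sphere',s[:3],np.sqrt(s[3]+s[:3]@s[:3]))
c=s[:3]-[.4767,.1247,.042]; print('theta',.87+np.arctan2(-.4718*c[0]+.8817*c[1],c[2]))
E
```

```text
top 3343 mean [0.4836 0.1267 0.062 ] rect [477.1 124.8] [79.6 82.6] 28.2
plate 4032 mean [0.4923 0.13   0.0101] rect [476.8 124.5] [129.8 129.1] 28.3
tang 922 mean [0.4788 0.1255 0.1279] rect [476.8 124.6] [13.5 40.4] 27.9
yellow 102 mean [0.5054 0.1404 0.0625] rect [505.5 140.4] [17.1  6.6] 29.3
blue 488 mean [0.4881 0.1308 0.0912] rect [486.8 130. ] [ 9.9 30. ] 27.1
ball 398 mean [0.5262 0.2122 0.0904] rect [526.1 213.1] [22.6 22.6] 71.6
blue face dir deg 117.23683937163548
tang dir 117.38160387364853 [0.34745152 0.11790802]
18.5 [ 0.22819022 -0.0263281  -0.95225125]
sphere [0.52532937 0.21370841 0.08231256] 0.012114273741984996
theta 1.8129052481708143
```

The force rose sharply against the stop, the key reads about 1.81–1.83, the mandrel is aligned, and the gripper is clear. I'm handing in.

```bash
python3 -c "
from h import *
print(r.finish_job())"
```

```text
the job is handed in; nothing more can be done
None
```

I turned the mandrel's flat to face the setscrew (within about 1°), swung the hex key clockwise to its stop (about 1.81 rad by camera) and left it in the screw, let go of everything, and handed the job in at about 18.5 s; the hand-in returned no verdict.

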